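Free the seized arm of a slide press

TASK

The hinge pin of the small slide press has seized. Take the slim pin punch from its cradle, drive the pin out with it from the headless side as far as it will go (touch the pin with the punch only), and lay the punch back in the cradle it came from. Then lift the freed arm out by its black tab and set it down on its underside in the middle of the black slide board, lengthwise, leaving everything else where it is.

Things in the scene. Friction and masses are not known exactly. Their poses are not given: they have to be found in the camera images.
- press: small slide press fixed to the table: base 200 x 100 x 12 mm; pedestal 70 mm wide, x -147 to +28 mm, top at 40 mm; clevis of two cheeks (34 mm along x) from z 40 to 84, inner faces at y = +-12, outer at +-32 mm, bored 13 mm wide. The hinge axis is the press's y axis, 60 mm above the table. Origin on the table under the hinge axis; the pedestal and arm run to -x.
- bore (a point): mouth of the bore on the outer face of the press's +y cheek (0, +32, 60 mm in the press frame): the pin's headless end sits about 14 to 17 mm deep inside it, so this is where the punch enters, moving along the press's -y. Axes as the press.
- hinge_pin (a joint): metres the seized 11 mm steel pin has been driven to the press's -y: 0 to 0.003 at start, captive stop at 0.034; from 0.029 it is clear of the arm's eye. Its 20 mm head is outside the -y cheek; its headless end is at press y = 18 mm minus this value. Needs a steady push of about 10 N plus 60 N per m/s; stays where left. Noisy to 1.5 mm.
- press_arm: loose steel arm on the pedestal, 0.25 kg: bar 18 wide, 22 high; eye (16 thick, 36 high, 14 mm hole 20 mm up) at x = +60 between the cheeks; rubber foot 32 x 50 x 10 at x = -70; black tab at x = 0, 30 along x, 16 along y, z 22 to 70. Origin on its underside below the tab; starts 60 mm to -x of the hinge axis, 40 mm up, parallel to the press. Raise 45 mm to clear the cheeks.
- tab_grip (a point): place to grip the arm: centre of the black tab, 52 mm above the arm's underside. Axes as press_arm; pinch along y (16 mm).
- punch: pin punch, dark steel, 0.12 kg: square body 14 x 14 x 90 mm and a long slim nose 6 mm in diameter and 60 mm long. Origin at the centre of the square body; the nose points to +x, the tip at x = +105 mm. Lies level in cradle_a at the start.
- punch_tip (a point): flat end of the punch's slim nose, 105 mm from the body centre along +x of the punch.
- cradle_a: white tool cradle fixed to the table, the punch's own: base 90 x 44 x 6 mm with two forks at x = +34 and -34 mm (each 10 mm thick along x, 32 mm wide), seats 33 mm above the table, prongs up to 47 mm, 20 mm apart inside. Origin on the table under the centre; a tool lies along its x with its axis 40 mm above the table. Free between the forks for the fingers.
- cradle_b: identical cradle that holds the blunt drift (the two cradles may change places).
- board: flat black slide board fixed on the table, 240 mm along x, 170 mm along y, top 8 mm above the table. Low 4 mm rims only along its two short ends (look only). Origin on the table under its centre.
- drift: blunt drift (decoy): the same square steel body as the punch, 14 x 14 x 90 mm, but with a short thick round nose 14 mm in diameter and 30 mm long, too fat for the bore. Lies in cradle_b. Origin at the centre of the square body, nose towards +x. Leave it alone.
- spray_can: blue spray can standing upright, 52 mm diameter, 180 mm tall; origin under its centre. Leave alone.
- stain_bottle: amber stain bottle, 54 mm diameter, 110 mm tall; origin under its centre. Leave alone.
- slide_box: flat white slide box with grey lid, 87 x 62 x 28 mm; origin under its centre. Leave alone.
- pencil_cup: white cup, 64 mm diameter at the rim, 75 mm tall; origin under its centre. Leave alone.
- mount_jar: small glass jar, 48 mm diameter, 50 mm tall; origin under its centre. Leave alone.
- screwdriver: screwdriver with black handle lying on the table, 170 mm long, handle about 30 mm thick at most. Leave alone.
Things that resemble listed ones, but are neither listed nor needed, are in the scene too. Leave any purple or yellow look-alike of the press_arm alone.

How it is judged (in metres and radians):
On the way, in this order (a step that is already met when the one before it is completed fails the run):
1. the punch, in the bore from the headless side, has started the pin (value of joint hinge_pin above 0.006 m and contact force between punch and hinge_pin above 1 N and y of punch_tip in the frame of press below 0.024 m), for 0.02 s.
2. the pin is driven clear of the arm's eye, with the punch's nose in the bore behind it (value of joint hinge_pin above 0.029 m and y of punch_tip in the frame of press below 0 m), for 0.1 s.
3. the arm is lifted out of the clevis (z of press_arm in the frame of press above 0.085 m), for 0.1 s.
At the end, for the whole second after the job is handed in: Pin at least 28 mm driven out; arm upright (0.1 rad) on the board, origin within 45 mm lengthwise and 50 mm crosswise of its centre, lengthwise within 0.4 rad; punch seated in cradle_a, either way round, body centre within 18 mm of the cradle's lengthwise; both at rest (value of joint hinge_pin above 0.028 m and x of press_arm in the frame of board between -0.045 and 0.045 m and y of press_arm in the frame of board between -0.05 and 0.05 m and z of press_arm in the frame of board between 0.004 and 0.012 m and angle between press_arm's own z axis and vertical below 0.1 rad and angle between the x axis of press_arm and the x axis of board, either way round below 0.4 rad and linear speed of each of press_arm, punch below 0.02 m/s and x of punch in the frame of cradle_a between -0.018 and 0.018 m and y of punch in the frame of cradle_a between -0.006 and 0.006 m and z of punch in the frame of cradle_a between 0.036 and 0.044 m and angle between the x axis of punch and the x axis of cradle_a, either way round below 0.15 rad); the robot touches nothing.
It fails at once if the fingers push or pull the pin (contact force between the fingers and hinge_pin above 1.5 N).
It fails at once if a bystander or the blunt drift is shifted by more than 25 mm (distance of any of drift, spray_can, stain_bottle, slide_box, pencil_cup, mount_jar, screwdriver from where it was at the start of the episode above 0.025 m).
It also fails if it takes over 70 s, if anything falls off the work surface, if the arm or the gripper's body presses on something with over 40 N, if the wrist force passes 120 N, or if a joint passes its speed limit or range.

ROBOT

A 6-joint arm with a two-finger parallel gripper is mounted at the origin on the work surface. World frame = base frame: x ahead of the robot, y to its left, z up, the work surface at z = 0. Lengths are in m, angles in degrees, forces in N, time in s.
With the tool pointing down it reaches from about 0.35 to 0.875 m from the base axis. Payload 4.2 kg.
Tool frame: the origin (TCP) lies on the centre line of the jaws, within the pads' length; the fingertips stand 22 mm ahead of it and the grasp point (between the pads) lies 3 mm ahead of it (r.tcp_to_tips is the distance from the TCP to the fingertips, in m); z points along the fingers, y is the line along which they close (so a half turn about z gives the same grasp; the last joint's range is limited). The gripper opens to 87 mm and grips with 3 to 60 N. Pads are 19 mm wide; open, the fingers measure 117 mm over their backs; the gripper's body (75 mm by 190 mm) begins 51 mm behind the grasp point.
Start: joints at [-60.355, 22.042, 0.453, 0, -68.411, -14.817], TCP at [0.16, -0.604, 0.245] pointing down, gripper open.
Joint ranges: [-179.83, 179.83], [-69.29, 118.12], [-61.27, 80.66], [-181.25, 117.63], [-171.15, -9.14], [-177.46, 177.46]. Speed limits (degrees/s): [159.86, 159.86, 180, 180, 180, 180].

INTERFACE

Orientations are given as a 3x3 rotation matrix whose columns are the frame's x, y, z axes.
In Python, from station import r gives the robot as it stands.
- The arm moves only by the tool apply_moves, never from a script. Its argument "plan" is a list of rows, each an object with "grip": the opening, from 0 (shut) to 1 (fully open); "offset": the shift along the tool's x, y, z in cm, a list of three; "spin": the turn about the tool's z in rad. A call has 1 to 5 rows; each row is the pose to reach, as a shift and turn from the pose commanded when the call began, along the tool's axes at that moment; what a row does not reach only later rows make up. A row lasts 1/10 s, in which the tool goes at most 50 mm and 8.59 degrees, less where a joint would pass 70% of its speed; a pose out of reach is approached as far as the arm can. A call with a gripper value outside its range is refused whole. The fingers move at their own pace and stop on an object; the grip force is fixed at half the most. Time passes only in rows, so rows that repeat a pose let the fingers close. It gives the time, the measured TCP pose, the force, the opening and the grip force at its end, in the units of the state.
- r.sense(): the state, without advancing time (a new reading comes with each control period).
- r.capture(name): name is "scene" or "top" or "wrist"; returns a dict with "img" (420x560x3 uint8, blue, green, red), "depth" (420x560 float32, m along the optical axis (not along the pixel's ray), 0 where there is no reading), "mtx" (3x3 intrinsics, pixels), "R" (3x3) and "t" (3): a world point X has camera coordinates R X + t. Camera axes: x right, y down, z forward; pixel columns grow to the right and rows downward; lengths in m; the calibration is good to about 2 mm. A picture is of the moment at which its call begins.
- r.finish_job(): hands the job in; it is judged then, once.
The state is a dict: "time_s": time; "joints": joint angles; "joint_velocities": joint speeds; "effort": joint torques, N m; "tcp_pos": TCP position; "ee_rot": TCP orientation; "wrist_force": force on the tool from outside, world axes, zero at the start; "moment": the same for the moment, N m; "gripper_width": opening from 0.0 (shut) to 1.0 (fully open); "gripper_force": force on a finger pad.
Only numpy, scipy, OpenCV 4.12 (cv2) and the standard library are available. Lean on these libraries where they do the work, as an engineer would, in place of code of your own. Each camera call takes 0.05 s, during which the arm holds its last target. There are 200 camera calls.

## Working session

There is one attempt and no reset: what is moved stays moved. The work goes in short steps, Python scripts to look and compute and a tool call to move; the robot and the scene stay as the last step left them, time stands still between calls to the robot, and variables do not carry over. Pictures are saved under pics/ and viewed, at most 10 in all, crops included, and the job is handed in when it is done.

Besides the shell and the picture viewer there is one more tool, called after "Request:" as name([rows], argument=value, ...), one row to a line, values as JSON. apply_moves: Moves the arm, as the interface text tells. Its arguments: {"type":"object","properties":{"plan":{"type":"array"}},"required":["plan"]}

```bash
ls; mkdir -p pics; python3 - <<'E'
from station import r
import cv2,numpy as np,pickle
s=r.sense();print(s['time_s'],s['tcp_pos'],np.round(s['ee_rot'],3).tolist(),s['gripper_width'])
for n in('scene','top'):
    c=r.capture(n);pickle.dump(c,open(n+'.pkl','wb'));cv2.imwrite(f'pics/{n}0.png',c['img'])
    print(n,c['mtx'].tolist(),np.round(c['R'],3).tolist(),c['t'])
E
```

```text
pics
0.0 [ 0.15981154 -0.60362829  0.24346099] [[-0.967, -0.256, -0.001], [-0.256, 0.967, 0.002], [0.0, 0.002, -1.0]] 0.9994640337167662
scene [[505.42924820044476, 0.0, 279.6527929582918], [0.0, 505.42924820044476, 213.83990448364082], [0.0, 0.0, 1.0]] [[-0.781, 0.625, 0.006], [0.499, 0.63, -0.595], [-0.376, -0.462, -0.804]] [ 0.41189891 -0.17761695  1.56483122]
top [[482.20858510586567, 0.0, 285.9825081505828], [0.0, 482.20858510586567, 208.60609608514164], [0.0, 0.0, 1.0]] [[-0.0, -1.0, -0.017], [-0.99, 0.002, -0.143], [0.143, 0.017, -0.99]] [-0.01372365  0.52656431  1.4832621 ]
```

View pics/top0.png

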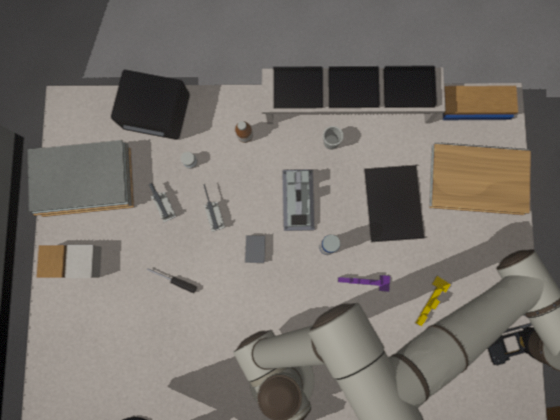

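View pics/scene0.png

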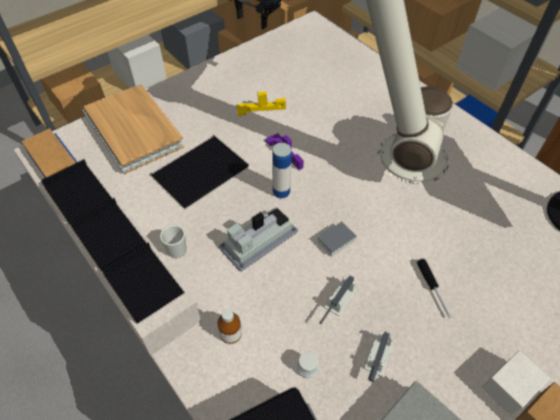

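Top view: two look-alike tools lie in white cradles, at about (163,202) and (214,207). The (214,207) one appears to have the long slim nose, so it fits the punch. The press is at (298,200) with its clevis up (+x), the black board at (394,203), the can at (330,244), and the purple and yellow look-alikes at (365,281) and (434,302). I'll confirm in one enlarged crop.

```bash
cat > h.py <<'E'
import numpy as np,cv2,pickle
def pts(c):
    h,w=c['depth'].shape; v,u=np.mgrid[:h,:w]; K=c['mtx']; d=c['depth']
    P=np.stack([(u-K[0,2])/K[0,0]*d,(v-K[1,2])/K[1,1]*d,d],-1)
    return (P-c['t'])@c['R']   # world
def ray(c,u,v,z):
    K=c['mtx'];d=c['R'].T@np.array([(u-K[0,2])/K[0,0],(v-K[1,2])/K[1,1],1.]);o=-c['R'].T@c['t']
    return o+d*(z-o[2])/d[2]
def proj(c,X):
    p=c['R']@np.asarray(X,float)+c['t'];q=c['mtx']@p;return q[:2]/q[2]
E
python3 - <<'E'
from h import *
t=pickle.load(open('top.pkl','rb'));s=pickle.load(open('scene.pkl','rb'))
a=cv2.resize(t['img'][160:250,135:255],None,fx=4,fy=4,interpolation=2)
b=cv2.resize(s['img'][250:400,300:420],None,fx=3,fy=3)[:360]
c=cv2.resize(t['img'][155:250,260:345],None,fx=3.8,fy=3.8,interpolation=2)[:360,:300]
cv2.imwrite('pics/crop1.png',np.hstack([a,c])[:, :800])
P=pts(t);print(t['depth'].min(),t['depth'].max())
g=t['img'].max(2)
hs=t['img'].astype(int);
def box(name,m):
    n,l,st,ce=cv2.connectedComponentsWithStats(m.astype('uint8'))
    for i in range(1,n):
        if st[i,4]>25:
            q=P[l==i];rc=cv2.minAreaRect(q[:,:2].astype('float32')*1000)
            print(name,st[i],ce[i].round(),'med',np.median(q,0).round(3),'z95',np.percentile(q[:,2],[5,50,95]).round(3),'rect',np.round(rc[0]),np.round(rc[1]),round(rc[2],1))
roi=np.zeros(g.shape,bool);roi[155:250,135:430]=1
box('board',(g<40)&roi&(P[...,2]<.025))
box('tall',roi&(P[...,2]>.03)&(t['depth']>0))
box('press',roi&(P[...,2]>.006)&(t['depth']>0))
E
```

```text
0.0 2.5181463
tall [180 155  15  11 127] [187. 159.] med [0.685 0.302 0.049] z95 [0.037 0.049 0.055] rect [684. 303.] [32. 43.] 1.6
tall [ 286  171   25   55 1233] [298. 198.] med [ 0.557 -0.05   0.046] z95 [0.036 0.046 0.099] rect [561. -52.] [175.  75.] 0.3
tall [148 183  23  36 234] [159. 201.] med [0.551 0.387 0.046] z95 [0.035 0.046 0.052] rect [556. 390.] [119.  32.] 25.5
tall [203 184  18  46 216] [211. 212.] med [0.515 0.22  0.047] z95 [0.036 0.047 0.053] rect [534. 227.] [149.  32.] 17.1
tall [319 234  21  16 258] [329. 243.] med [ 0.408 -0.138  0.179] z95 [0.118 0.179 0.184] rect [ 412. -142.] [44. 52.] 0.2
press [179 155  18  14 187] [188. 161.] med [0.682 0.298 0.046] z95 [0.012 0.046 0.054] rect [685. 307.] [41. 57.] 5.7
press [ 363  165   61   78 2984] [393. 203.] med [ 0.548 -0.358  0.009] z95 [0.006 0.009 0.015] rect [ 546. -360.] [249. 181.] 2.9
press [ 281  168   34   64 1885] [297. 200.] med [ 0.554 -0.049  0.04 ] z95 [0.008 0.04  0.087] rect [561. -50.] [207. 105.] 1.9
press [147 183  27  39 358] [161. 203.] med [0.546 0.383 0.042] z95 [0.007 0.042 0.052] rect [561. 393.] [139.  43.] 25.1
press [202 184  22  47 344] [212. 213.] med [0.512 0.218 0.042] z95 [0.006 0.042 0.052] rect [536. 229.] [152.  45.] 20.1
press [319 233  21  17 263] [329. 243.] med [ 0.408 -0.139  0.179] z95 [0.1   0.179 0.184] rect [ 416. -149.] [48. 72.] 43.2
press [244 235  21  15 294] [254. 242.] med [0.422 0.086 0.028] z95 [0.021 0.028 0.033] rect [422.  87.] [45. 65.] 0.2
```

View pics/crop1.png

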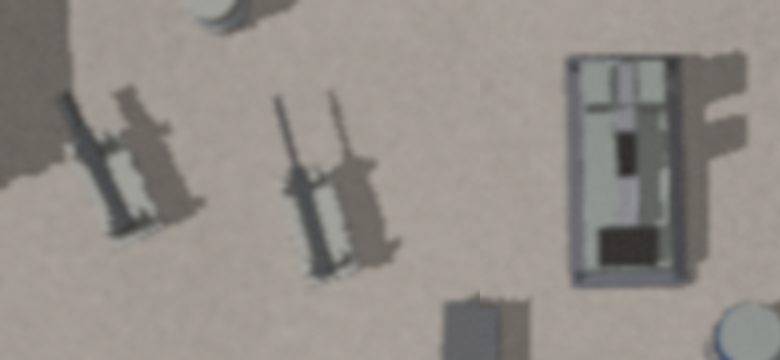

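The crop confirms it: the right-hand tool (full image body around (213,217), nose up to (205,184)) has the long slim nose, so it is the punch. The left one (163,202) has the short thick nose, so it is the drift. The punch points at a yaw of about +15°, and I'll approach with a half turn to keep the wrist joint in range.

Request:
apply_moves([
  {"grip": 1,"offset": [-54,71,-7],"spin": -3.0},
  {"grip": 1,"offset": [-54,71,-7],"spin": -3.0},
  {"grip": 1,"offset": [-54,71,-7],"spin": -3.0},
  {"grip": 1,"offset": [-54,71,-7],"spin": -3.0},
  {"grip": 1,"offset": [-54,71,-7],"spin": -3.0},
])

```text
time_s: 0.6
tcp_pos: [0.2551, -0.3719, 0.2638]
ee_rot: [[-0.528, -0.849, -0.0], [-0.849, 0.528, 0.001], [-0.0, 0.001, -1.0]]
wrist_force: [1.6, 0.4, 0.4]
gripper_width: 0.997
gripper_force: 0.0
```

```bash
cat > go.py <<'E'
import sys,numpy as np
from station import r
# usage: go.py x y z yaw(deg of tool x) -> offset cm, spin rad
def go(x,y,z,yaw):
    s=r.sense();R=np.array(s['ee_rot']);p=np.array(s['tcp_pos'])
    cy=np.degrees(np.arctan2(R[1,0],R[0,0]));d=(yaw-cy+180)%360-180
    print('t',round(s['time_s'],2),'pos',p.round(4),'yaw',round(cy,2),'tilt',R[:2,2].round(3),'J6',round(s['joints'][5]),'J',np.round(s['joints']),'w',round(s['gripper_width']*87,1),'gf',round(float(np.max(s['gripper_force'])),1),'F',np.round(s['wrist_force'],1))
    print('offset',(R.T@(np.array([x,y,z])-p)*100).round(2),'spin',round(np.radians(-d),3))
if __name__=='__main__': go(*map(float,sys.argv[1:5]))
E
python3 go.py .5 .22 .3 15
```

```text
t 0.6 pos [ 0.2551 -0.3719  0.2638] yaw -121.89 tilt [-0.     0.001] J6 3 J [-35.   4. -21.  -0. -65.   3.] w 86.7 gf 0.0 F [1.6 0.4 0.4]
offset [-63.19  10.47  -3.6 ] spin -2.389
```

Request:
apply_moves([
  {"grip": 1,"offset": [-62,10.5,-3.5],"spin": -2.35},
  {"grip": 1,"offset": [-62,10.5,-3.5],"spin": -2.35},
  {"grip": 1,"offset": [-62,10.5,-3.5],"spin": -2.35},
  {"grip": 1,"offset": [-62,10.5,-3.5],"spin": -2.35},
  {"grip": 1,"offset": [-62,10.5,-3.5],"spin": -2.35},
])

```text
time_s: 1.1
tcp_pos: [0.3508, -0.1414, 0.2782]
ee_rot: [[0.193, -0.981, 0.001], [-0.981, -0.193, 0.0], [-0.0, -0.001, -1.0]]
wrist_force: [1.4, -0.9, -0.2]
gripper_width: 1.002
gripper_force: 0.0
```

```bash
python3 go.py .5 .22 .3 15
```

```text
t 1.1 pos [ 0.3508 -0.1414  0.2782] yaw -78.88 tilt [0.001 0.   ] J6 8 J [  3.  -5. -27.  -0. -68.   8.] w 87.2 gf 0.0 F [ 1.4 -0.9 -0.2]
offset [-32.58 -21.61  -2.17] spin -1.638
```

Request:
apply_moves([
  {"grip": 1,"offset": [-32.5,-21.5,-2],"spin": -1.63},
  {"grip": 1,"offset": [-32.5,-21.5,-2],"spin": -1.63},
  {"grip": 1,"offset": [-32.5,-21.5,-2],"spin": -1.63},
  {"grip": 1,"offset": [-32.5,-21.5,-2],"spin": -1.63},
  {"grip": 1,"offset": [-32.5,-21.5,-2],"spin": -1.63},
])

```text
time_s: 1.6
tcp_pos: [0.4473, 0.0891, 0.2909]
ee_rot: [[0.811, -0.586, -0.0], [-0.586, -0.811, 0.0], [-0.0, -0.0, -1.0]]
wrist_force: [2.0, -0.9, -0.1]
gripper_width: 0.997
gripper_force: 0.0
```

```bash
python3 go.py .5 .22 .3 15
```

```text
t 1.6 pos [0.4473 0.0891 0.2909] yaw -35.85 tilt [-0.  0.] J6 22 J [ 32.   3. -17.  -0. -69.  22.] w 86.7 gf 0.0 F [ 2.  -0.9 -0.1]
offset [ -3.4  -13.7   -0.91] spin -0.888
```

Request:
apply_moves([
  {"grip": 1,"offset": [-3.4,-13.7,-1],"spin": -0.89},
  {"grip": 1,"offset": [-3.4,-13.7,-1],"spin": -0.89},
  {"grip": 1,"offset": [-3.4,-13.7,-1],"spin": -0.89},
  {"grip": 1,"offset": [-3.4,-13.7,-1],"spin": -0.89},
  {"grip": 1,"offset": [-3.4,-13.7,-1],"spin": -0.89},
])

```text
time_s: 2.1
tcp_pos: [0.5009, 0.219, 0.2995]
ee_rot: [[0.992, 0.125, -0.002], [0.125, -0.992, -0.001], [-0.002, 0.001, -1.0]]
wrist_force: [-0.9, -0.3, 0.0]
gripper_width: 0.998
gripper_force: 0.0
```

```bash
python3 go.py .5 .22 .3 15; python3 - <<'E'
from station import r
from h import *
c=r.capture('wrist');pickle.dump(c,open('w1.pkl','wb'));cv2.imwrite('pics/w1.png',c['img'])
print('cam',-c['R'].T@c['t'],c['R'].round(2).tolist())
print((c['depth']>0).mean(), proj(c,[.5,.22,.047]))
E
```

```text
t 2.1 pos [0.5009 0.219  0.2995] yaw 7.17 tilt [-0.002 -0.001] J6 57 J [ 41.  12.  -5.  -0. -72.  57.] w 86.8 gf 0.0 F [-0.9 -0.3  0. ]
offset [-0.08 -0.12 -0.05] spin -0.137
cam [0.56977596 0.22703647 0.43844902] [[0.12, -0.99, 0.0], [-0.96, -0.12, 0.25], [-0.25, -0.03, -0.97]]
0.9527636054421769 [279.49325876 184.60219988]
```

View pics/w1.png

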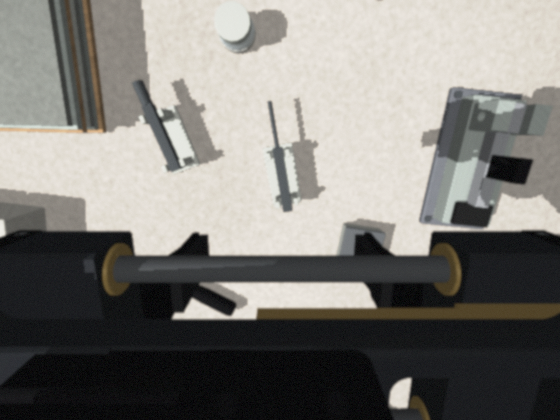

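The wrist view shows the punch with its nose tip at (270,102) and body from (276,150) to (287,211), the drift at (165,130), and the press at (480,160). Next I measure punch, press and board.

```bash
python3 - <<'E'
from h import *
c=pickle.load(open('w1.pkl','rb'));t=pickle.load(open('top.pkl','rb'))
P=pts(c)
def dark(c,x0,x1,y0,y1,th):
    m=np.zeros(c['depth'].shape,'uint8');m[y0:y1,x0:x1]=(c['img'][y0:y1,x0:x1].max(2)<th);return m
m=dark(c,262,296,95,216,85)&(P[...,2]>.02)
ys,xs=np.nonzero(m);q=P[m>0]
vx=cv2.fitLine(np.c_[xs,ys].astype('float32'),2,0,.01,.01).ravel();print('n',len(xs),xs.min(),xs.max(),ys.min(),ys.max(),'line',vx)
print('z pct',np.percentile(q[:,2],[5,25,50,75,95]).round(4))
for y in range(98,216,6):
    r_=xs[ys==y]
    if len(r_):print(y,r_.min(),r_.max(),P[y,int(r_.mean())].round(4))
# wrist depth: press parts
sel=(P[...,0]>.42)&(P[...,0]<.7)&(P[...,1]<.03)&(P[...,1]>-.15)&(c['depth']>0)
for lo,hi in((.009,.016),(.037,.043),(.08,.088),(.104,.116)):
    k=sel&(P[...,2]>lo)&(P[...,2]<hi);kk=P[k]
    if len(kk)>10:
        rc=cv2.minAreaRect(kk[:,:2].astype('float32')*1000);print('press',lo,len(kk),np.median(kk,0).round(4),np.round(rc[0],1),np.round(rc[1],1),round(rc[2],2))
T=pts(t)
sel=(T[...,0]>.42)&(T[...,0]<.7)&(T[...,1]<.03)&(T[...,1]>-.15)
for lo,hi in((.009,.016),(.037,.043),(.08,.088),(.104,.116)):
    k=sel&(T[...,2]>lo)&(T[...,2]<hi);kk=T[k]
    if len(kk)>10:
        rc=cv2.minAreaRect(kk[:,:2].astype('float32')*1000);print('topP',lo,len(kk),np.median(kk,0).round(4),np.round(rc[0],1),np.round(rc[1],1),round(rc[2],2))
k=(t['img'].max(2)<60);k[:150]=0;k[260:]=0;k[:,:355]=0;k[:,432:]=0
n,l,st,ce=cv2.connectedComponentsWithStats(k.astype('uint8'));i=1+st[1:,4].argmax()
rc=cv2.minAreaRect(np.argwhere(l==i)[:,::-1].astype('float32'));bp=np.array([ray(t,*p,.008) for p in cv2.boxPoints(rc)]);print('board',bp.round(3).tolist(),bp.mean(0),np.linalg.norm(bp-np.roll(bp,1,0),axis=1))
E
```

```text
Traceback (most recent call last):
cv2.error: OpenCV(4.12.0) /io/opencv/modules/imgproc/src/linefit.cpp:50: error: (-215:Assertion failed) count > 0 in function 'fitLine2D_wods'
```

```bash
cat > m.py <<'E'
from h import *
c=pickle.load(open('w1.pkl','rb'));t=pickle.load(open('top.pkl','rb'))
P=pts(c)
print(c['img'][180,262:300].max(1),P[180,282],P[120,273],P[250:251,282])
g=c['img'].max(2).astype(int)
for y in range(98,216,6):
    row=g[y,262:298];k=np.nonzero(row<np.median(g[y,240:262])*.62)[0]
    print(y,row.min(),(k.min()+262,k.max()+262) if len(k) else None,P[y,262+int(row.argmin())].round(4))
for nm,Q in(('w',P),('top',pts(t))):
  sel=(Q[...,0]>.42)&(Q[...,0]<.7)&(Q[...,1]<.03)&(Q[...,1]>-.15)
  for lo,hi in((.009,.016),(.037,.043),(.08,.088),(.104,.116)):
    k=sel&(Q[...,2]>lo)&(Q[...,2]<hi);kk=Q[k]
    if len(kk)>10:
        rc=cv2.minAreaRect(kk[:,:2].astype('float32')*1000);print(nm,lo,len(kk),np.median(kk,0).round(4),np.round(rc[0],1),np.round(rc[1],1),round(rc[2],2))
k=(t['img'].max(2)<60);k[:150]=0;k[260:]=0;k[:,:355]=0;k[:,432:]=0
n,l,st,ce=cv2.connectedComponentsWithStats(k.astype('uint8'));i=1+st[1:,4].argmax()
rc=cv2.minAreaRect(np.argwhere(l==i)[:,::-1].astype('float32'));bp=np.array([ray(t,*p,.008) for p in cv2.boxPoints(rc)]);print('board',bp.round(3).tolist(),bp.mean(0),np.linalg.norm(bp-np.roll(bp,1,0),axis=1))
E
python3 m.py
```

```text
[231 232 231 231 229 228 229 231 230 231 230 230 231 228 220 187 136 104
 100  98  98  99  98  98 108 144 192 222 229 230 231 229 225 211 180 156
 144 146] [0.50667489 0.21737587 0.04665812] [0.58331201 0.23889284 0.04045412] [[ 0.38453958  0.20186218 -0.00145614]]
98 185 None [ 0.619   0.2096 -0.002 ]
104 97 (np.int64(269), np.int64(271)) [0.6025 0.245  0.0424]
110 96 (np.int64(270), np.int64(272)) [0.5954 0.2429 0.0409]
116 96 (np.int64(271), np.int64(273)) [0.5881 0.2408 0.0408]
122 94 (np.int64(271), np.int64(274)) [0.5807 0.2385 0.0426]
128 99 (np.int64(273), np.int64(275)) [0.5734 0.2364 0.0402]
134 98 (np.int64(274), np.int64(276)) [0.5659 0.2341 0.0413]
140 101 (np.int64(275), np.int64(277)) [0.5584 0.2319 0.0429]
146 95 (np.int64(275), np.int64(279)) [0.5508 0.2296 0.0424]
152 95 (np.int64(270), np.int64(295)) [0.5428 0.2313 0.0452]
158 93 (np.int64(274), np.int64(283)) [0.5356 0.2251 0.0461]
164 96 (np.int64(276), np.int64(284)) [0.528  0.2214 0.0459]
170 97 (np.int64(277), np.int64(285)) [0.52   0.2204 0.0466]
176 96 (np.int64(278), np.int64(286)) [0.512  0.218  0.0456]
18
[... 395 characters left out ...]
[199.1  98.6] 1.24
w 0.037 2462 [ 0.5614 -0.0323  0.039 ] [561.5 -52.6] [174.8  71.6] 1.39
w 0.08 1268 [ 0.6196 -0.0451  0.083 ] [592.6 -52.4] [91.8 66.8] 0.79
w 0.104 431 [ 0.5617 -0.0506  0.1086] [561.4 -52.7] [29.9 18.3] 2.41
top 0.009 454 [ 0.5467 -0.0459  0.0122] [562.2 -53.6] [264.1 163.8] 0.54
top 0.037 404 [ 0.5502 -0.0398  0.0399] [560.7 -50.4] [174.5  69.9] 1.25
top 0.08 126 [ 0.6211 -0.0369  0.084 ] [592.  -49.2] [91.2 61.8] 0.03
top 0.104 57 [ 0.5607 -0.0518  0.1106] [560.9 -50.4] [15.1 32. ] 89.84
board [[0.66, -0.27, 0.008], [0.674, -0.439, 0.008], [0.439, -0.449, 0.008], [0.425, -0.284, 0.008]] [ 0.54924531 -0.36045101  0.008     ] [0.23571033 0.16980453 0.23570504 0.16612124]
```

Punch centre is about (0.510, 0.217), axis z 0.040, yaw 17°. Its length is about 150 mm and its top height 46–47 mm, which match the text. Press origin is about (0.621, -0.051) at yaw 1.3°; its cheek top of 83–84 mm and tab top of 109–110 mm also match.

```bash
python3 go.py .510 .217 .043 17
```

```text
t 2.15 pos [0.5008 0.2184 0.2997] yaw 7.36 tilt [-0.002 -0.001] J6 57 J [ 41.  12.  -5.  -0. -72.  57.] w 87.0 gf 0.0 F [-0.5  0.3  0.4]
offset [ 0.95  0.23 25.67] spin -0.168
```

Request:
apply_moves([
  {"grip": 1,"offset": [0.95,0.23,5],"spin": -0.168},
  {"grip": 1,"offset": [0.95,0.23,10],"spin": -0.168},
  {"grip": 1,"offset": [0.95,0.23,14],"spin": -0.168},
  {"grip": 1,"offset": [0.95,0.23,17],"spin": -0.168},
  {"grip": 1,"offset": [0.95,0.23,17],"spin": -0.168},
])

```text
time_s: 2.65
tcp_pos: [0.5077, 0.2142, 0.1262]
ee_rot: [[0.961, 0.278, -0.009], [0.278, -0.961, -0.006], [-0.011, 0.003, -1.0]]
wrist_force: [-0.3, -0.2, 0.1]
gripper_width: 1.001
gripper_force: 0.0
```

```bash
python3 go.py .510 .217 .043 17; python3 - <<'E'
from station import r
from h import *
c=r.capture('wrist');pickle.dump(c,open('w2.pkl','wb'))
for q in([.510,.217,.047],[.610,.2475,.043],[.467,.2038,.047]): print(proj(c,q))
P=pts(c);g=c['img'].max(2).astype(int)
for x in(.48,.5,.51,.53,.55,.58,.6):
    u,v=proj(c,[x,.217+(x-.51)*.3057,.045]).astype(int)
    if not(0<=v<420):continue
    row=g[v,u-40:u+40];k=np.nonzero((row<120)&(P[v,u-40:u+40,2]>.035))[0]
    if len(k):cu=u-40+(k.min()+k.max())/2;print(x,v,u,k.min()+u-40,k.max()+u-40,ray(c,cu,v,.045).round(4),P[v,int(cu)].round(4))
E
```

```text
t 2.65 pos [0.5077 0.2142 0.1262] yaw 16.14 tilt [-0.009 -0.006] J6 67 J [ 40.  22. -19.  -0. -50.  67.] w 87.1 gf 0.0 F [-0.3 -0.2  0.1]
offset [ 0.38 -0.24  8.32] spin -0.015
[277.01588838 217.89712102]
[274.23367179  74.57490237]
[278.15654958 269.92504765]
0.48 253 277 260 285 [0.4794 0.2122 0.045 ] [0.479  0.2125 0.0444]
0.5 229 277 269 283 [0.5002 0.2151 0.045 ] [0.5011 0.2153 0.0476]
0.51 217 277 268 283 [0.5098 0.2182 0.045 ] [0.5102 0.2187 0.0467]
0.53 191 276 268 283 [0.53   0.2239 0.045 ] [0.5302 0.2244 0.0466]
0.55 164 275 271 281 [0.5501 0.2292 0.045 ] [0.5497 0.2291 0.0411]
0.58 120 275 272 277 [0.5805 0.2389 0.045 ] [0.5804 0.2394 0.0411]
0.6 90 274 271 277 [0.5999 0.2448 0.045 ] [0.6003 0.245  0.0416]
```

Request:
apply_moves([
  {"grip": 1,"offset": [0,-0.1,3],"spin": 0},
  {"grip": 1,"offset": [0,-0.1,6],"spin": 0},
  {"grip": 1,"offset": [0,-0.1,8],"spin": 0},
  {"grip": 1,"offset": [0,-0.1,8.65],"spin": 0},
  {"grip": 1,"offset": [0,-0.1,8.65],"spin": 0},
])

```text
time_s: 3.2
tcp_pos: [0.5112, 0.2179, 0.0454]
ee_rot: [[0.96, 0.281, 0.001], [0.281, -0.96, 0.001], [0.002, -0.0, -1.0]]
wrist_force: [0.3, 0.1, 0.6]
gripper_width: 1.003
gripper_force: 0.0
```

```bash
python3 go.py .510 .218 .043 16.7
```

```text
t 3.2 pos [0.5112 0.2179 0.0454] yaw 16.33 tilt [0.001 0.001] J6 66 J [ 40.  28. -23.   0. -39.  66.] w 87.3 gf 0.0 F [0.3 0.1 0.6]
offset [-0.11 -0.04  0.24] spin -0.007
```

Lateral position is good. I'll close on the body.

Request:
apply_moves([
  {"grip": 0,"offset": [0,0,0.1],"spin": 0},
  {"grip": 0,"offset": [0,0,0.1],"spin": 0},
  {"grip": 0,"offset": [0,0,0.1],"spin": 0},
  {"grip": 0,"offset": [0,0,0.1],"spin": 0},
  {"grip": 0,"offset": [0,0,0.1],"spin": 0},
])

```text
time_s: 3.7
tcp_pos: [0.5105, 0.2175, 0.0437]
ee_rot: [[0.96, 0.281, 0.0], [0.281, -0.96, 0.0], [0.001, -0.0, -1.0]]
wrist_force: [0.1, -0.0, 0.5]
gripper_width: 0.631
gripper_force: 0.0
```

Request:
apply_moves([
  {"grip": 0,"offset": [0,0,0],"spin": 0},
  {"grip": 0,"offset": [0,0,0],"spin": 0},
  {"grip": 0,"offset": [0,0,0],"spin": 0},
])

```text
time_s: 4.0
tcp_pos: [0.5104, 0.2173, 0.0433]
ee_rot: [[0.96, 0.281, -0.0], [0.281, -0.96, -0.0], [-0.0, 0.0, -1.0]]
wrist_force: [-0.0, -0.9, 0.1]
gripper_width: 0.355
gripper_force: 0.0
```

```bash
python3 go.py .510 .218 .043 16.7
```

```text
t 4.0 pos [0.5104 0.2173 0.0433] yaw 16.34 tilt [-0. -0.] J6 67 J [ 40.  28. -23.   0. -39.  67.] w 30.9 gf 0.0 F [-0.  -0.9  0.1]
offset [-0.02 -0.07  0.03] spin -0.006
```

Request:
apply_moves([
  {"grip": 0,"offset": [0,0,0],"spin": 0},
  {"grip": 0,"offset": [0,0,0],"spin": 0},
  {"grip": 0,"offset": [0,0,0],"spin": 0},
  {"grip": 0,"offset": [0,0,0],"spin": 0},
])

```text
time_s: 4.4
tcp_pos: [0.5104, 0.2174, 0.0433]
ee_rot: [[0.96, 0.281, -0.0], [0.281, -0.96, 0.0], [-0.0, -0.0, -1.0]]
wrist_force: [-0.3, 1.1, -0.6]
gripper_width: 0.153
gripper_force: 30.0
```

Request:
apply_moves([
  {"grip": 0,"offset": [0,0,-2],"spin": 0},
  {"grip": 0,"offset": [0,0,-6],"spin": 0},
  {"grip": 0,"offset": [0,0,-10],"spin": 0},
  {"grip": 0,"offset": [0,0,-11],"spin": 0},
  {"grip": 0,"offset": [0,0,-11],"spin": 0},
])

```text
time_s: 4.9
tcp_pos: [0.5109, 0.2179, 0.155]
ee_rot: [[0.96, 0.281, 0.003], [0.281, -0.96, 0.003], [0.004, -0.002, -1.0]]
wrist_force: [-0.1, -0.2, -2.5]
gripper_width: 0.15
gripper_force: 30.0
```

```bash
python3 go.py .621 .16 .15 -88.7
```

```text
t 4.9 pos [0.5109 0.2179 0.155 ] yaw 16.33 tilt [0.003 0.003] J6 67 J [ 40.  20. -17.  -0. -53.  67.] w 13.0 gf 30.0 F [-0.1 -0.2 -2.5]
offset [8.93 8.65 0.52] spin 1.833
```

```bash
python3 - <<'E'
from h import *
t=pickle.load(open('top.pkl','rb'));T=pts(t)
for nm,x0,x1,y0,y1 in(('bottle',232,255,117,142),('cup',320,345,125,150)):
    q=T[y0:y1,x0:x1].reshape(-1,3);q=q[q[:,2]>.02];print(nm,q.min(0).round(3),q.max(0).round(3))
E
python3 go.py .617 .125 .15 -88.7
```

```text
bottle [ 0.308 -0.04   0.02 ] [0.803 0.15  1.543]
cup [ 0.308 -0.191  0.021] [ 0.785 -0.04   1.543]
t 4.9 pos [0.5109 0.2179 0.155 ] yaw 16.33 tilt [0.003 0.003] J6 67 J [ 40.  20. -17.  -0. -53.  67.] w 13.0 gf 30.0 F [-0.1 -0.2 -2.5]
offset [ 7.56 11.9   0.51] spin 1.833
```

Request:
apply_moves([
  {"grip": 0,"offset": [7.5,12,0],"spin": 1.833},
  {"grip": 0,"offset": [7.5,12,0],"spin": 1.833},
  {"grip": 0,"offset": [7.5,12,0],"spin": 1.833},
  {"grip": 0,"offset": [7.5,12,0],"spin": 1.833},
  {"grip": 0,"offset": [7.5,12,0],"spin": 1.833},
])

```text
time_s: 5.4
tcp_pos: [0.6154, 0.1214, 0.1496]
ee_rot: [[0.89, -0.457, -0.006], [-0.457, -0.89, -0.002], [-0.004, 0.004, -1.0]]
wrist_force: [-0.6, 0.7, -0.9]
gripper_width: 0.153
gripper_force: 30.0
```

```bash
python3 go.py .617 .125 .15 -88.7
```

```text
t 5.4 pos [0.6154 0.1214 0.1496] yaw -27.18 tilt [-0.006 -0.002] J6 37 J [ 26.  27.  -6.  -0. -57.  37.] w 13.3 gf 30.0 F [-0.6  0.7 -0.9]
offset [-0.02 -0.39 -0.04] spin 1.074
```

Request:
apply_moves([
  {"grip": 0,"offset": [0,0,0],"spin": 1.09},
  {"grip": 0,"offset": [0,0,0],"spin": 1.09},
  {"grip": 0,"offset": [0,0,0],"spin": 1.09},
  {"grip": 0,"offset": [0,0,0],"spin": 1.09},
  {"grip": 0,"offset": [0,0,0],"spin": 1.09},
])

```text
time_s: 5.9
tcp_pos: [0.6146, 0.1228, 0.1502]
ee_rot: [[0.342, -0.94, -0.005], [-0.94, -0.342, -0.002], [-0.0, 0.005, -1.0]]
wrist_force: [0.0, -0.4, -1.6]
gripper_width: 0.158
gripper_force: 30.0
```

```bash
python3 go.py .617 .125 .15 -88.7
```

```text
t 5.9 pos [0.6146 0.1228 0.1502] yaw -69.99 tilt [-0.005 -0.002] J6 -6 J [ 26.  27.  -6.  -0. -57.  -6.] w 13.8 gf 30.0 F [ 0.  -0.4 -1.6]
offset [-0.13 -0.3   0.02] spin 0.326
```

Request:
apply_moves([
  {"grip": 0,"offset": [-0.1,-0.25,1],"spin": 0.33},
  {"grip": 0,"offset": [-0.1,-0.25,3],"spin": 0.33},
  {"grip": 0,"offset": [-0.1,-0.25,5],"spin": 0.33},
  {"grip": 0,"offset": [-0.1,-0.25,5],"spin": 0.33},
  {"grip": 0,"offset": [-0.1,-0.25,5],"spin": 0.33},
])

```text
time_s: 6.4
tcp_pos: [0.6173, 0.1247, 0.1016]
ee_rot: [[0.027, -1.0, -0.003], [-1.0, -0.027, -0.002], [0.002, 0.003, -1.0]]
wrist_force: [1.2, -0.2, -0.2]
gripper_width: 0.158
gripper_force: 30.0
```

```bash
python3 go.py .617 .125 .0633 -88.7;  python3 - <<'E'
from station import r
from h import *
c=r.capture('wrist');pickle.dump(c,open('w3.pkl','wb'));cv2.imwrite('pics/w3.png',c['img'])
E
```

```text
t 6.4 pos [0.6173 0.1247 0.1016] yaw -88.46 tilt [-0.003 -0.002] J6 -25 J [ 26.  30.  -9.   0. -51. -25.] w 13.8 gf 30.0 F [ 1.2 -0.2 -0.2]
offset [-0.04  0.02  3.83] spin 0.004
```

View pics/w3.png

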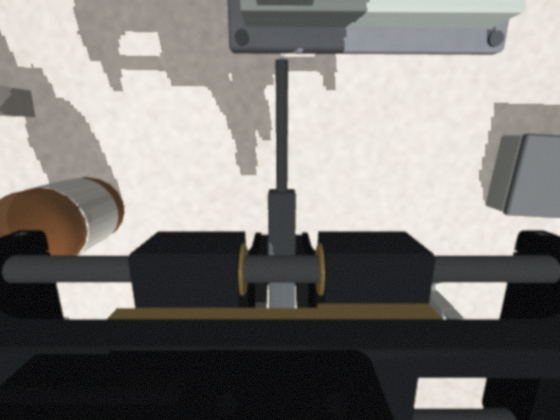

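Wrist view: punch held straight with its tip at (282,62), the press +y side at the top with base corners at (230,52) and (506,52). The bottle is at left, clear of the gripper.

```bash
python3 - <<'E'
from h import *
c=pickle.load(open('w3.pkl','rb'));P=pts(c);g=c['img'].max(2).astype(int)
for v in(66,90,120,150,175,200,215):
    row=g[v,255:310];k=np.nonzero((row<130)&(P[v,255:310,2]>.07))[0]
    cu=255+(k.min()+k.max())/2;print(v,k.min()+255,k.max()+255,P[v,int(cu)].round(4),ray(c,cu,v,.0985).round(4))
print('tip z rows',[ (v,P[v,282].round(4).tolist()) for v in range(57,66)])
for u,v in((230,51),(506,51)):print('corner z.012',ray(c,u,v,.012).round(4))
sel=(P[...,1]<.03)&(P[...,0]>.4)
for lo,hi in((.007,.016),(.035,.044),(.078,.09)):
    q=P[sel&(P[...,2]>lo)&(P[...,2]<hi)]
    if len(q)>20:print(lo,len(q),np.percentile(q,[.5,50,99.5],0).round(4).tolist())
E
```

```text
66 276 288 [0.6207 0.0275 0.1005] [0.6207 0.0271 0.0985]
90 276 287 [0.6208 0.0375 0.1004] [0.6206 0.0372 0.0985]
120 276 287 [0.6205 0.0505 0.1   ] [0.6203 0.0504 0.0985]
150 276 286 [0.6202 0.0643 0.0996] [0.6202 0.0643 0.0985]
175 277 286 [0.6199 0.0761 0.101 ] [0.6196 0.0764 0.0985]
200 268 294 [0.6196 0.0878 0.104 ] [0.6195 0.0891 0.0985]
215 269 294 [0.6194 0.0953 0.1043] [0.6191 0.0969 0.0985]
tip z rows [(57, [0.6208, 0.0003, -0.0013]), (58, [0.6207, 0.024, 0.0994]), (59, [0.6207, 0.0245, 0.0999]), (60, [0.6207, 0.025, 0.1005]), (61, [0.6207, 0.0256, 0.1013]), (62, [0.6207, 0.0256, 0.0992]), (63, [0.6207, 0.0266, 0.102]), (64, [0.6207, 0.0268, 0.101]), (65, [0.6207, 0.0273, 0.1013])]
corner z.012 [6.582e-01 4.000e-04 1.200e-02]
corner z.012 [ 0.4601 -0.0048  0.012 ]
0.007 7935 [[0.462, -0.0303, 0.0073], [0.5644, -0.0113, 0.0108], [0.6594, -0.0013, 0.0157]]
0.035 3814 [[0.4738, -0.0257, 0.0352], [0.5562, -0.02, 0.0387], [0.6464, -0.016, 0.0435]]
```

```bash
python3 - <<'E'
from h import *
for n in('w1','top'):
    c=pickle.load(open(n+'.pkl','rb'));P=pts(c)
    for nm,a,b in(('+y',-.036,-.022),('-y',-.08,-.066)):
        q=P[(P[...,2]>.079)&(P[...,2]<.09)&(P[...,1]>a)&(P[...,1]<b)&(P[...,0]>.585)&(P[...,0]<.66)]
        print(n,nm,len(q),np.percentile(q[:,0],[1,5,50,95,99]).round(4),np.median(q[:,2]).round(4))
    q=P[(P[...,2]>.079)&(P[...,2]<.09)&(P[...,0]>.61)&(P[...,0]<.63)&(P[...,1]>-.12)&(P[...,1]<.02)];print('y',np.percentile(q[:,1],[1,99]).round(4))
E
```

```text
w1 +y 363 [0.604  0.6055 0.6212 0.6361 0.6376] 0.0831
w1 -y 353 [0.6049 0.6061 0.6217 0.637  0.6382] 0.083
y [-0.0832 -0.019 ]
top +y 43 [0.6034 0.6051 0.619  0.6372 0.6376] 0.0845
top -y 44 [0.605  0.6053 0.6207 0.6373 0.6375] 0.0844
y [-0.0802 -0.0183]
```

Request:
apply_moves([
  {"grip": 0,"offset": [0,0.12,2],"spin": 0},
  {"grip": 0,"offset": [0,0.12,3.8],"spin": 0},
  {"grip": 0,"offset": [1,0.12,3.8],"spin": 0},
  {"grip": 0,"offset": [2,0.12,3.8],"spin": 0},
  {"grip": 0,"offset": [2,0.12,3.8],"spin": 0},
])

```text
time_s: 6.95
tcp_pos: [0.6182, 0.1038, 0.0668]
ee_rot: [[0.025, -1.0, 0.002], [-1.0, -0.025, 0.0], [-0.0, -0.002, -1.0]]
wrist_force: [0.6, -0.1, -0.1]
gripper_width: 0.155
gripper_force: 30.0
```

```bash
python3 go.py .617 .0857 .0633 -88.7; python3 - <<'E'
from station import r
from h import *
c=r.capture('wrist');P=pts(c);g=c['img'].max(2).astype(int)
for v in(66,90,120,150,175):
    row=g[v,255:310];k=np.nonzero((row<130)&(P[v,255:310,2]>.05)&(P[v,255:310,2]<.075))[0]
    if len(k):cu=255+(k.min()+k.max())/2;print(v,k.min()+255,k.max()+255,P[v,int(cu)].round(4),ray(c,cu,v,.061).round(4))
s=r.capture('scene');im=s['img'][170:300,190:320];cv2.imwrite('pics/s3.png',cv2.resize(im,None,fx=4.5,fy=4.5,interpolation=2))
E
```

```text
t 6.95 pos [0.6182 0.1038 0.0668] yaw -88.58 tilt [0.002 0.   ] J6 -23 J [ 24.  32. -11.   0. -47. -23.] w 13.5 gf 30.0 F [ 0.6 -0.1 -0.1]
offset [1.8  0.17 0.35] spin 0.002
66 276 288 [0.6214 0.0067 0.0661] [0.6214 0.0056 0.061 ]
90 276 288 [0.6211 0.0167 0.0665] [0.6211 0.0159 0.061 ]
120 276 286 [0.6213 0.0296 0.0658] [0.6213 0.0294 0.061 ]
150 276 286 [0.621  0.0433 0.0644] [0.621  0.0435 0.061 ]
175 276 286 [0.6207 0.0553 0.0648] [0.6207 0.0559 0.061 ]
```

Request:
apply_moves([
  {"grip": 0,"offset": [0.5,0.1,0.1],"spin": 0},
  {"grip": 0,"offset": [1,0.1,0.1],"spin": 0},
  {"grip": 0,"offset": [1,0.1,0.1],"spin": 0},
])

```text
time_s: 7.35
tcp_pos: [0.6166, 0.0945, 0.0645]
ee_rot: [[0.025, -1.0, -0.0], [-1.0, -0.025, -0.0], [0.0, 0.0, -1.0]]
wrist_force: [-0.5, -0.5, -2.0]
gripper_width: 0.159
gripper_force: 30.0
```

```bash
python3 go.py .617 .0857 .0633 -88.7; python3 - <<'E'
from station import r
from h import *
c=r.capture('wrist');P=pts(c);g=c['img'].max(2).astype(int);pickle.dump(c,open('w4.pkl','wb'))
for v in(66,90,120,150,175):
    row=g[v,255:310];k=np.nonzero((row<130)&(P[v,255:310,2]>.05)&(P[v,255:310,2]<.075))[0]
    if len(k):cu=255+(k.min()+k.max())/2;print(v,k.min()+255,k.max()+255,P[v,int(cu)].round(4),ray(c,cu,v,.061).round(4))
E
```

```text
t 7.35 pos [0.6166 0.0945 0.0645] yaw -88.54 tilt [-0. -0.] J6 -22 J [ 24.  32. -12.   0. -46. -22.] w 13.9 gf 30.0 F [-0.5 -0.5 -2. ]
offset [ 0.88 -0.02  0.12] spin 0.003
66 276 288 [ 0.6198 -0.0028  0.0628] [ 0.6198 -0.0032  0.061 ]
90 276 288 [0.6195 0.0073 0.0633] [0.6195 0.007  0.061 ]
120 276 287 [0.6197 0.0203 0.0633] [0.6194 0.0202 0.061 ]
150 276 286 [0.6193 0.034  0.0636] [0.6193 0.0341 0.061 ]
175 276 286 [0.619  0.0461 0.0623] [0.619  0.0462 0.061 ]
```

Request:
apply_moves([
  {"grip": 0,"offset": [0.6,0,0.08],"spin": 0},
  {"grip": 0,"offset": [1.2,0,0.08],"spin": 0},
  {"grip": 0,"offset": [1.7,0,0.08],"spin": 0},
  {"grip": 0,"offset": [2.1,0,0.08],"spin": 0},
  {"grip": 0,"offset": [2.4,0,0.08],"spin": 0},
])

```text
time_s: 7.9
tcp_pos: [0.6173, 0.0705, 0.0635]
ee_rot: [[0.026, -1.0, -0.0], [-1.0, -0.026, -0.0], [0.0, 0.0, -1.0]]
wrist_force: [-0.3, 0.4, -1.8]
gripper_width: 0.158
gripper_force: 30.0
```

```bash
python3 go.py .617 .0337 .0633 -88.7
```

```text
t 7.9 pos [0.6173 0.0705 0.0635] yaw -88.53 tilt [-0. -0.] J6 -20 J [ 21.  32. -12.   0. -46. -20.] w 13.7 gf 30.0 F [-0.3  0.4 -1.8]
offset [3.68 0.12 0.02] spin 0.003
```

The tip is about 11 mm inside the bore with no side force. I'll drive on.

Request:
apply_moves([
  {"grip": 0,"offset": [0.3,0,0],"spin": 0},
  {"grip": 0,"offset": [0.6,0,0],"spin": 0},
  {"grip": 0,"offset": [0.9,0,0],"spin": 0},
  {"grip": 0,"offset": [1.2,0,0],"spin": 0},
  {"grip": 0,"offset": [1.5,0,0],"spin": 0},
])

```text
time_s: 8.4
tcp_pos: [0.6183, 0.059, 0.0637]
ee_rot: [[0.026, -1.0, 0.003], [-1.0, -0.026, 0.004], [-0.004, -0.003, -1.0]]
wrist_force: [-0.9, 10.9, -0.6]
gripper_width: 0.156
gripper_force: 30.0
```

```bash
python3 go.py .617 .0337 .0633 -88.7
```

```text
t 8.4 pos [0.6183 0.059  0.0637] yaw -88.52 tilt [0.003 0.004] J6 -19 J [ 20.  32. -12.  -0. -46. -19.] w 13.5 gf 30.0 F [-0.9 10.9 -0.6]
offset [2.52 0.2  0.03] spin 0.003
```

Request:
apply_moves([
  {"grip": 0,"offset": [0.3,0.03,0],"spin": 0},
  {"grip": 0,"offset": [0.6,0.05,0],"spin": 0},
  {"grip": 0,"offset": [0.9,0.05,0],"spin": 0},
  {"grip": 0,"offset": [1.2,0.05,0],"spin": 0},
  {"grip": 0,"offset": [1.5,0.05,0],"spin": 0},
])

```text
time_s: 8.9
tcp_pos: [0.6184, 0.0443, 0.0638]
ee_rot: [[0.026, -1.0, 0.003], [-1.0, -0.026, 0.004], [-0.004, -0.003, -1.0]]
wrist_force: [-1.3, 11.3, -0.3]
gripper_width: 0.155
gripper_force: 30.0
```

```bash
python3 go.py .617 .0337 .0633 -88.7
```

```text
t 8.9 pos [0.6184 0.0443 0.0638] yaw -88.49 tilt [0.003 0.004] J6 -17 J [ 19.  32. -13.  -0. -46. -17.] w 13.5 gf 30.0 F [-1.3 11.3 -0.3]
offset [1.05 0.17 0.04] spin 0.004
```

Request:
apply_moves([
  {"grip": 0,"offset": [0.25,0,0],"spin": 0},
  {"grip": 0,"offset": [0.5,0,0],"spin": 0},
  {"grip": 0,"offset": [0.7,0,0],"spin": 0},
  {"grip": 0,"offset": [0.9,0,0],"spin": 0},
  {"grip": 0,"offset": [1.0,0,0],"spin": 0},
])

```text
time_s: 9.4
tcp_pos: [0.6185, 0.0339, 0.0637]
ee_rot: [[0.026, -1.0, 0.003], [-1.0, -0.026, 0.004], [-0.004, -0.003, -1.0]]
wrist_force: [-1.3, 9.9, -0.6]
gripper_width: 0.153
gripper_force: 30.0
```

```bash
python3 go.py .617 .0337 .0633 -88.7; python3 - <<'E'
from station import r
from h import *
c=r.capture('wrist');P=pts(c);g=c['img'].max(2).astype(int);pickle.dump(c,open('w5.pkl','wb'));cv2.imwrite('pics/w5.png',c['img'])
t=r.capture('top');pickle.dump(t,open('t5.pkl','wb'))
E
```

```text
t 9.4 pos [0.6185 0.0339 0.0637] yaw -88.49 tilt [0.003 0.004] J6 -16 J [ 18.  32. -13.  -0. -46. -16.] w 13.3 gf 30.0 F [-1.3  9.9 -0.6]
offset [0.01 0.15 0.04] spin 0.004
```

View pics/w5.png

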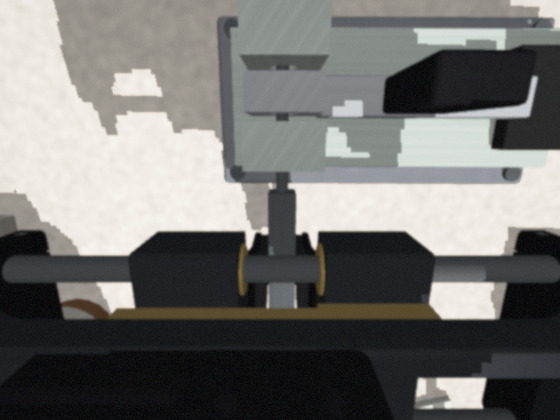

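The wrist view shows the nose inside the +y cheek. Dark shafts show in the gaps at (282,66) and (282,116), and the body front is still at row 190, so there is no slip. I'll push to the stop.

Request:
apply_moves([
  {"grip": 0,"offset": [0.15,0,0],"spin": 0},
  {"grip": 0,"offset": [0.3,0,0],"spin": 0},
])

```text
time_s: 9.7
tcp_pos: [0.619, 0.0324, 0.0637]
ee_rot: [[0.026, -1.0, 0.004], [-1.0, -0.026, 0.006], [-0.006, -0.004, -1.0]]
wrist_force: [-1.8, 18.8, -0.6]
gripper_width: 0.159
gripper_force: 30.0
```

```bash
python3 go.py .617 .0337 .0633 -88.7
```

```text
t 9.7 pos [0.619  0.0324 0.0637] yaw -88.52 tilt [0.004 0.006] J6 -16 J [ 18.  32. -13.  -0. -46. -16.] w 13.8 gf 30.0 F [-1.8 18.8 -0.6]
offset [-0.14  0.2   0.04] spin 0.003
```

The force has jumped to 19 N with the tip near press y = -17 mm, so the pin is at its captive stop. I'll retract straight.

Request:
apply_moves([
  {"grip": 0,"offset": [-0.2,0,0],"spin": 0},
  {"grip": 0,"offset": [-2,0,0],"spin": 0},
  {"grip": 0,"offset": [-5,0.05,0],"spin": 0},
  {"grip": 0,"offset": [-8,0,0],"spin": 0},
  {"grip": 0,"offset": [-11,0,0],"spin": 0},
])

```text
time_s: 10.2
tcp_pos: [0.6149, 0.1395, 0.0635]
ee_rot: [[0.026, -1.0, 0.0], [-1.0, -0.026, -0.0], [0.0, -0.0, -1.0]]
wrist_force: [0.4, -0.1, -1.1]
gripper_width: 0.16
gripper_force: 30.0
```

```bash
python3 go.py .510 .218 .15 16.5
```

```text
t 10.2 pos [0.6149 0.1395 0.0635] yaw -88.5 tilt [ 0. -0.] J6 -26 J [ 27.  32. -11.   0. -47. -26.] w 14.0 gf 30.0 F [ 0.4 -0.1 -1.1]
offset [-8.12 10.29 -8.65] spin -1.833
```

Request:
apply_moves([
  {"grip": 0,"offset": [0,0,-5],"spin": 0},
  {"grip": 0,"offset": [-2,2,-9],"spin": -1.85},
  {"grip": 0,"offset": [-8,10,-9],"spin": -1.85},
  {"grip": 0,"offset": [-8,10.3,-9],"spin": -1.85},
  {"grip": 0,"offset": [-8,10.3,-9],"spin": -1.85},
])

```text
time_s: 10.7
tcp_pos: [0.5057, 0.2176, 0.154]
ee_rot: [[0.595, -0.804, -0.002], [-0.804, -0.595, 0.0], [-0.001, 0.001, -1.0]]
wrist_force: [1.0, 1.1, -0.2]
gripper_width: 0.159
gripper_force: 30.0
```

```bash
python3 go.py .510 .218 .15 16.5
```

```text
t 10.7 pos [0.5057 0.2176 0.154 ] yaw -53.5 tilt [-0.002  0.   ] J6 -4 J [ 40.  20. -17.  -0. -53.  -4.] w 13.8 gf 30.0 F [ 1.   1.1 -0.2]
offset [ 0.23 -0.37  0.4 ] spin -1.222
```

Request:
apply_moves([
  {"grip": 0,"offset": [0,-0.2,0],"spin": -1.222},
  {"grip": 0,"offset": [0,-0.2,0],"spin": -1.222},
  {"grip": 0,"offset": [0,-0.2,0],"spin": -1.222},
  {"grip": 0,"offset": [0,-0.2,0],"spin": -1.222},
  {"grip": 0,"offset": [0,-0.2,0],"spin": -1.222},
])

```text
time_s: 11.2
tcp_pos: [0.5114, 0.2169, 0.1535]
ee_rot: [[0.982, -0.187, 0.0], [-0.187, -0.982, -0.0], [0.0, 0.0, -1.0]]
wrist_force: [0.2, 0.3, -1.4]
gripper_width: 0.158
gripper_force: 30.0
```

Request:
apply_moves([
  {"grip": 0,"offset": [0,0,0],"spin": -0.47},
  {"grip": 0,"offset": [0,0,0],"spin": -0.47},
  {"grip": 0,"offset": [0,0,0],"spin": -0.47},
  {"grip": 0,"offset": [0,0,0],"spin": -0.47},
  {"grip": 0,"offset": [0,0,0],"spin": -0.47},
])

```text
time_s: 11.7
tcp_pos: [0.5115, 0.2167, 0.1535]
ee_rot: [[0.963, 0.27, -0.0], [0.27, -0.963, -0.0], [-0.0, 0.0, -1.0]]
wrist_force: [-0.1, -0.7, -1.7]
gripper_width: 0.156
gripper_force: 30.0
```

```bash
python3 go.py .510 .2175 .0433 16.5
```

```text
t 11.7 pos [0.5115 0.2167 0.1535] yaw 15.64 tilt [-0. -0.] J6 66 J [ 40.  20. -17.   0. -53.  66.] w 13.6 gf 30.0 F [-0.1 -0.7 -1.7]
offset [-0.12 -0.11 11.02] spin -0.015
```

Request:
apply_moves([
  {"grip": 0,"offset": [-0.1,-0.1,3],"spin": -0.013},
  {"grip": 0,"offset": [-0.1,-0.1,6],"spin": -0.013},
  {"grip": 0,"offset": [-0.1,-0.1,8],"spin": -0.013},
  {"grip": 0,"offset": [-0.1,-0.1,8.5],"spin": -0.013},
  {"grip": 0,"offset": [-0.1,-0.1,8.5],"spin": -0.013},
])

```text
time_s: 12.2
tcp_pos: [0.5103, 0.2171, 0.0681]
ee_rot: [[0.959, 0.283, -0.001], [0.283, -0.959, -0.001], [-0.001, 0.001, -1.0]]
wrist_force: [-1.2, 0.2, -2.3]
gripper_width: 0.157
gripper_force: 30.0
```

```bash
python3 go.py .5104 .2174 .0433 16.35
```

```text
t 12.2 pos [0.5103 0.2171 0.0681] yaw 16.45 tilt [-0.001 -0.001] J6 67 J [ 40.  26. -22.   0. -42.  67.] w 13.6 gf 30.0 F [-1.2  0.2 -2.3]
offset [ 0.02 -0.02  2.48] spin 0.002
```

Request:
apply_moves([
  {"grip": 0,"offset": [0,0,1],"spin": 0},
  {"grip": 0,"offset": [0,0,1.8],"spin": 0},
  {"grip": 0,"offset": [0,0,2.3],"spin": 0},
  {"grip": 0,"offset": [0,0,2.4],"spin": 0},
  {"grip": 0,"offset": [0,0,2.4],"spin": 0},
])

```text
time_s: 12.7
tcp_pos: [0.5104, 0.2172, 0.0445]
ee_rot: [[0.959, 0.284, -0.0], [0.284, -0.959, -0.0], [-0.0, 0.0, -1.0]]
wrist_force: [0.4, 0.3, -1.4]
gripper_width: 0.159
gripper_force: 30.0
```

```bash
python3 go.py .5104 .2174 .0433 16.35
```

```text
t 12.7 pos [0.5104 0.2172 0.0445] yaw 16.51 tilt [-0. -0.] J6 67 J [ 40.  28. -23.   0. -39.  67.] w 13.8 gf 30.0 F [ 0.4  0.3 -1.4]
offset [ 0.   -0.02  0.12] spin 0.003
```

Request:
apply_moves([
  {"grip": 0,"offset": [0,0,0.06],"spin": 0},
  {"grip": 1,"offset": [0,0,0.06],"spin": 0},
  {"grip": 1,"offset": [0,0,0.06],"spin": 0},
  {"grip": 1,"offset": [0,0,0.06],"spin": 0},
  {"grip": 1,"offset": [0,0,0.06],"spin": 0},
])

```text
time_s: 13.2
tcp_pos: [0.5105, 0.2173, 0.0441]
ee_rot: [[0.959, 0.284, 0.0], [0.284, -0.959, 0.0], [0.0, -0.0, -1.0]]
wrist_force: [0.0, 0.0, 0.2]
gripper_width: 0.432
gripper_force: 0.0
```

Request:
apply_moves([
  {"grip": 1,"offset": [0,0,0],"spin": 0},
  {"grip": 1,"offset": [0,0,0],"spin": 0},
  {"grip": 1,"offset": [0,0,-4],"spin": 0},
  {"grip": 1,"offset": [0,0,-9],"spin": 0},
  {"grip": 1,"offset": [0,0,-14],"spin": 0},
])

```text
time_s: 13.7
tcp_pos: [0.51, 0.2168, 0.1851]
ee_rot: [[0.959, 0.284, -0.001], [0.284, -0.959, -0.001], [-0.002, 0.001, -1.0]]
wrist_force: [0.5, 0.4, -0.0]
gripper_width: 0.893
gripper_force: 0.0
```

```bash
python3 go.py .561 -.052 .19 1.3; python3 - <<'E'
from station import r
from h import *
c=r.capture('wrist');P=pts(c);g=c['img'].max(2).astype(int);pickle.dump(c,open('w6.pkl','wb'))
for x in(.48,.5,.51,.53,.55,.58,.6):
    u,v=proj(c,[x,.217+(x-.51)*.3057,.045]).astype(int)
    if not(0<=v<420):continue
    row=g[v,u-40:u+40];k=np.nonzero((row<120)&(P[v,u-40:u+40,2]>.035))[0]
    if len(k):cu=u-40+(k.min()+k.max())/2;print(x,v,ray(c,cu,v,.045).round(4),P[v,int(cu)].round(4))
for x in np.arange(.596,.62,.002):
    u,v=proj(c,[x,.2455+(x-.6)*.3,.041]).astype(int);print(round(x,3),P[v,u].round(3),end=' ')
E
```

```text
t 13.7 pos [0.51   0.2168 0.1851] yaw 16.52 tilt [-0.001 -0.001] J6 67 J [ 40.  18. -15.   0. -57.  67.] w 77.7 gf 0.0 F [ 0.5  0.4 -0. ]
offset [-2.76 27.23 -0.46] spin 0.266
0.48 233 [0.4808 0.2073 0.045 ] [0.481  0.2073 0.0456]
0.5 213 [0.501  0.2138 0.045 ] [0.5008 0.2142 0.0447]
0.51 203 [0.5109 0.2167 0.045 ] [0.5107 0.2171 0.0451]
0.53 182 [0.5311 0.2226 0.045 ] [0.5311 0.2231 0.0461]
0.55 161 [0.5507 0.2279 0.045 ] [0.5503 0.2278 0.0412]
0.58 127 [0.5807 0.2368 0.045 ] [0.5808 0.2368 0.0413]
0.6 103 [0.6009 0.2427 0.045 ] [0.6014 0.2429 0.0401]
0.596 [ 0.599  0.247 -0.001] 0.598 [0.602 0.247 0.   ] 0.6 [ 0.604  0.248 -0.   ] 0.602 [ 0.606  0.249 -0.002] 0.604 [ 0.608  0.249 -0.   ] 0.606 [ 0.61   0.25  -0.001] 0.608 [ 0.613  0.251 -0.001] 0.61 [ 0.615  0.251 -0.003] 0.612 [0.617 0.252 0.   ] 0.614 [ 0.62   0.253 -0.002] 0.616 [ 0.622  0.253 -0.002] 0.618 [ 0.625  0.254 -0.001] 0.62 [ 0.626  0.255 -0.001]
```

The punch is seated level at (0.511, 0.217), as before. Next the tab.

Request:
apply_moves([
  {"grip": 1,"offset": [-2.8,27.2,-0.5],"spin": 0.266},
  {"grip": 1,"offset": [-2.8,27.2,-0.5],"spin": 0.266},
  {"grip": 1,"offset": [-2.8,27.2,-0.5],"spin": 0.266},
  {"grip": 1,"offset": [-2.8,27.2,-0.5],"spin": 0.266},
  {"grip": 1,"offset": [-2.8,27.2,-0.5],"spin": 0.266},
])

```text
time_s: 14.25
tcp_pos: [0.5565, -0.0303, 0.1885]
ee_rot: [[1.0, 0.023, 0.0], [0.023, -1.0, 0.0], [0.0, -0.0, -1.0]]
wrist_force: [0.9, 0.9, 0.2]
gripper_width: 1.0
gripper_force: 0.0
```

Request:
apply_moves([
  {"grip": 0.7,"offset": [0,2.5,0],"spin": 0},
  {"grip": 0.7,"offset": [0,2.5,0],"spin": 0},
  {"grip": 0.7,"offset": [0,2.5,0],"spin": 0},
])

```text
time_s: 14.55
tcp_pos: [0.5569, -0.0538, 0.1882]
ee_rot: [[1.0, 0.021, -0.0], [0.021, -1.0, 0.0], [-0.0, -0.0, -1.0]]
wrist_force: [-0.2, 0.5, -0.5]
gripper_width: 0.812
gripper_force: 0.0
```

```bash
python3 - <<'E'
from station import r
from h import *
c=r.capture('wrist');P=pts(c);pickle.dump(c,open('w7.pkl','wb'))
q=P[(P[...,2]>.1)&(P[...,2]<.118)&(abs(P[...,0]-.561)<.03)&(abs(P[...,1]+.052)<.025)]
rc=cv2.minAreaRect(q[:,:2].astype('float32')*1000);print(len(q),np.median(q,0).round(4),rc)
E
python3 go.py .561 -.052 .095 1.3
```

```text
758 [ 0.563  -0.0529  0.1086] ((561.669677734375, -52.725006103515625), (29.724000930786133, 15.769454956054688), 1.3694862127304077)
t 14.6 pos [ 0.557  -0.0531  0.1883] yaw 1.27 tilt [-0.  0.] J6 80 J [ 11.  18. -14.  -0. -58.  80.] w 67.3 gf 0.0 F [-1.   0.9  1. ]
offset [ 0.41 -0.1   9.33] spin -0.0
```

Request:
apply_moves([
  {"grip": 0.5,"offset": [0.45,0,3.5],"spin": 0},
  {"grip": 0.4,"offset": [0.45,0,7],"spin": 0},
  {"grip": 0.4,"offset": [0.45,0,9],"spin": 0},
  {"grip": 0.4,"offset": [0.45,0,9.3],"spin": 0},
  {"grip": 0.4,"offset": [0.45,0,9.3],"spin": 0},
])

```text
time_s: 15.1
tcp_pos: [0.5618, -0.0523, 0.0955]
ee_rot: [[1.0, 0.024, -0.0], [0.024, -1.0, -0.0], [-0.0, 0.0, -1.0]]
wrist_force: [1.2, 0.6, 0.6]
gripper_width: 0.419
gripper_force: 0.0
```

Request:
apply_moves([
  {"grip": 0,"offset": [0,0,0],"spin": 0},
  {"grip": 0,"offset": [0,0,0],"spin": 0},
  {"grip": 0,"offset": [0,0,0],"spin": 0},
  {"grip": 0,"offset": [0,0,0],"spin": 0},
  {"grip": 0,"offset": [0,0,0],"spin": 0},
])

```text
time_s: 15.6
tcp_pos: [0.5622, -0.0531, 0.0965]
ee_rot: [[1.0, 0.022, 0.002], [0.022, -1.0, 0.0], [0.002, -0.0, -1.0]]
wrist_force: [-1.2, 2.6, 3.9]
gripper_width: 0.175
gripper_force: 30.0
```

```bash
python3 go.py .5617 -.0527 .095 1.3
```

```text
t 15.6 pos [ 0.5622 -0.0531  0.0965] yaw 1.28 tilt [0.002 0.   ] J6 80 J [ 11.  25. -19.  -0. -46.  80.] w 15.2 gf 30.0 F [-1.2  2.6  3.9]
offset [-0.05 -0.04  0.15] spin -0.0
```

Request:
apply_moves([
  {"grip": 0,"offset": [0,0,-1],"spin": 0},
  {"grip": 0,"offset": [0,0,-2.5],"spin": 0},
  {"grip": 0,"offset": [0,0,-4],"spin": 0},
  {"grip": 0,"offset": [0,0,-6],"spin": 0},
  {"grip": 0,"offset": [0,0,-8],"spin": 0},
])

```text
time_s: 16.1
tcp_pos: [0.5607, -0.0537, 0.1757]
ee_rot: [[1.0, 0.022, -0.002], [0.022, -1.0, -0.0], [-0.002, 0.0, -1.0]]
wrist_force: [0.5, 0.4, -2.9]
gripper_width: 0.183
gripper_force: 30.0
```

Request:
apply_moves([
  {"grip": 0,"offset": [0,0,-1],"spin": 0},
  {"grip": 0,"offset": [0,0,-1],"spin": 0},
])

```text
time_s: 16.3
tcp_pos: [0.5621, -0.0534, 0.1868]
ee_rot: [[1.0, 0.022, 0.003], [0.022, -1.0, 0.0], [0.003, -0.0, -1.0]]
wrist_force: [-0.4, -0.5, -2.9]
gripper_width: 0.179
gripper_force: 30.0
```

```bash
python3 go.py .549 -.361 .185 3.4; python3 - <<'E'
from station import r
from h import *
c=r.capture('scene');pickle.dump(c,open('s8.pkl','wb'));cv2.imwrite('pics/s8.png',c['img'][100:340,140:400].repeat(2,0).repeat(2,1))
E
```

```text
t 16.3 pos [ 0.5621 -0.0534  0.1868] yaw 1.26 tilt [0.003 0.   ] J6 80 J [ 11.  19. -13.   0. -58.  80.] w 15.6 gf 30.0 F [-0.4 -0.5 -2.9]
offset [-1.99 30.72  0.16] spin -0.037
```

View pics/s8.png

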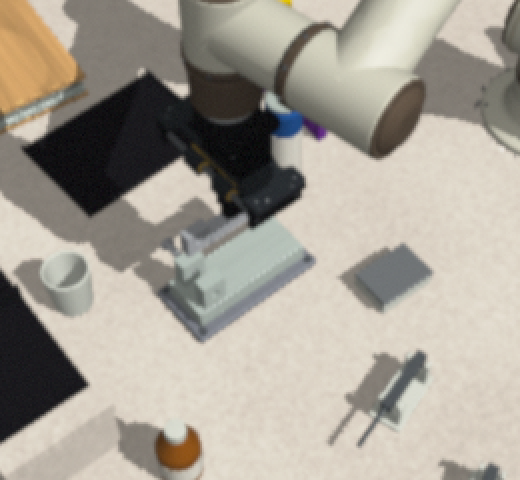

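Scene view: the arm hangs level in the gripper above the clevis at (215,235), the cup and bottle are untouched, and the punch is in its cradle at (395,395). I'll carry the arm to the board.

Request:
apply_moves([
  {"grip": 0,"offset": [-0.5,3,0],"spin": 0},
  {"grip": 0,"offset": [-0.8,7,0],"spin": 0},
  {"grip": 0,"offset": [-1,11,0],"spin": 0},
  {"grip": 0,"offset": [-1,15,0],"spin": 0},
  {"grip": 0,"offset": [-1.2,19,0],"spin": 0},
])

```text
time_s: 16.85
tcp_pos: [0.5528, -0.2448, 0.1836]
ee_rot: [[1.0, 0.022, -0.003], [0.022, -1.0, 0.001], [-0.003, -0.001, -1.0]]
wrist_force: [0.2, 0.6, -3.4]
gripper_width: 0.181
gripper_force: 30.0
```

Request:
apply_moves([
  {"grip": 0,"offset": [-0.3,4,0],"spin": -0.037},
  {"grip": 0,"offset": [-0.6,8,0],"spin": -0.037},
  {"grip": 0,"offset": [-0.8,10.5,0],"spin": -0.037},
  {"grip": 0,"offset": [-0.8,11.7,1],"spin": -0.037},
  {"grip": 0,"offset": [-0.8,11.7,3],"spin": -0.037},
])

```text
time_s: 17.35
tcp_pos: [0.5484, -0.3624, 0.1545]
ee_rot: [[0.998, 0.057, 0.001], [0.057, -0.998, -0.0], [0.001, 0.001, -1.0]]
wrist_force: [-0.2, 0.2, -2.4]
gripper_width: 0.176
gripper_force: 30.0
```

```bash
python3 go.py .549 -.361 .064 3.4; python3 - <<'E'
from station import r
from h import *
t=r.capture('top');cv2.imwrite('pics/t9.png',cv2.resize(t['img'][140:260,270:440],None,fx=4,fy=4,interpolation=2))
E
```

```text
t 17.35 pos [ 0.5484 -0.3624  0.1545] yaw 3.26 tilt [ 0.001 -0.   ] J6 113 J [-19.  29.  -2.   0. -59. 113.] w 15.3 gf 30.0 F [-0.2  0.2 -2.4]
offset [ 0.05 -0.14  9.05] spin -0.002
```

View pics/t9.png

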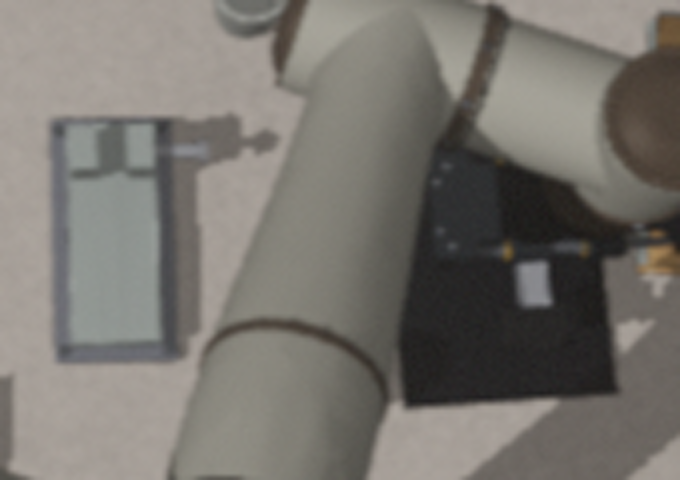

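The pin sticks out of the -y cheek at (185,150), and the arm is over the board. Lowering it now.

Request:
apply_moves([
  {"grip": 0,"offset": [0,-0.1,2.5],"spin": 0},
  {"grip": 0,"offset": [0,-0.1,5],"spin": 0},
  {"grip": 0,"offset": [0,-0.1,7],"spin": 0},
  {"grip": 0,"offset": [0,-0.1,7.8],"spin": 0},
  {"grip": 0,"offset": [0,-0.1,8.2],"spin": 0},
])

```text
time_s: 17.9
tcp_pos: [0.5478, -0.3588, 0.0719]
ee_rot: [[0.998, 0.06, -0.003], [0.06, -0.998, 0.001], [-0.003, -0.001, -1.0]]
wrist_force: [0.2, -0.8, -2.3]
gripper_width: 0.178
gripper_force: 30.0
```

```bash
python3 go.py .549 -.361 .064 3.4
```

```text
t 17.9 pos [ 0.5478 -0.3588  0.0719] yaw 3.44 tilt [-0.003  0.001] J6 113 J [-19.  34.  -7.  -0. -50. 113.] w 15.5 gf 30.0 F [ 0.2 -0.8 -2.3]
offset [0.11 0.23 0.79] spin 0.001
```

Request:
apply_moves([
  {"grip": 0,"offset": [0.1,0,0.2],"spin": 0},
  {"grip": 0,"offset": [0.1,0,0.4],"spin": 0},
  {"grip": 0,"offset": [0.1,0,0.55],"spin": 0},
  {"grip": 0,"offset": [0.1,0,0.65],"spin": 0},
  {"grip": 0,"offset": [0.1,0,0.7],"spin": 0},
])

```text
time_s: 18.4
tcp_pos: [0.5494, -0.3597, 0.0668]
ee_rot: [[0.998, 0.059, 0.001], [0.059, -0.998, -0.0], [0.0, 0.0, -1.0]]
wrist_force: [0.7, 0.0, -3.0]
gripper_width: 0.181
gripper_force: 30.0
```

```bash
python3 go.py .549 -.361 .064 3.4
```

```text
t 18.4 pos [ 0.5494 -0.3597  0.0668] yaw 3.39 tilt [ 0.001 -0.   ] J6 113 J [-19.  34.  -7.   0. -49. 113.] w 15.7 gf 30.0 F [ 0.7  0.  -3. ]
offset [-0.05  0.12  0.28] spin -0.0
```

Request:
apply_moves([
  {"grip": 0,"offset": [0,0,0.1],"spin": 0},
  {"grip": 0,"offset": [0,0,0.2],"spin": 0},
  {"grip": 0,"offset": [0,0,0.2],"spin": 0},
])

```text
time_s: 18.7
tcp_pos: [0.5494, -0.3598, 0.0648]
ee_rot: [[0.998, 0.059, 0.0], [0.059, -0.998, -0.0], [0.0, 0.0, -1.0]]
wrist_force: [-1.3, -0.7, -2.2]
gripper_width: 0.178
gripper_force: 30.0
```

```bash
python3 go.py .549 -.361 .064 3.4
```

```text
t 18.7 pos [ 0.5494 -0.3598  0.0648] yaw 3.4 tilt [ 0. -0.] J6 113 J [-19.  34.  -7.   0. -49. 113.] w 15.5 gf 30.0 F [-1.3 -0.7 -2.2]
offset [-0.05  0.12  0.08] spin -0.0
```

Request:
apply_moves([
  {"grip": 0,"offset": [0,0,0.08],"spin": 0},
  {"grip": 0,"offset": [0,0,0.15],"spin": 0},
  {"grip": 0,"offset": [0,0,0.15],"spin": 0},
])

```text
time_s: 19.0
tcp_pos: [0.5494, -0.3598, 0.0645]
ee_rot: [[0.998, 0.06, 0.0], [0.06, -0.998, -0.001], [0.0, 0.001, -1.0]]
wrist_force: [-2.3, 1.7, 5.2]
gripper_width: 0.182
gripper_force: 30.0
```

```bash
python3 go.py .549 -.361 .064 3.4
```

```text
t 19.0 pos [ 0.5494 -0.3598  0.0645] yaw 3.41 tilt [ 0.    -0.001] J6 113 J [-19.  34.  -7.   0. -49. 113.] w 15.8 gf 30.0 F [-2.3  1.7  5.2]
offset [-0.05  0.12  0.05] spin 0.0
```

Contact: vertical force +5 N at the height I expected. I'll release and rise.

Request:
apply_moves([
  {"grip": 0.7,"offset": [0,0,0],"spin": 0},
  {"grip": 0.7,"offset": [0,0,0],"spin": 0},
  {"grip": 0.7,"offset": [0,0,0],"spin": 0},
  {"grip": 0.7,"offset": [0,0,0],"spin": 0},
  {"grip": 0.7,"offset": [0,0,0],"spin": 0},
])

```text
time_s: 19.5
tcp_pos: [0.5494, -0.3597, 0.0628]
ee_rot: [[0.998, 0.059, -0.0], [0.059, -0.998, 0.0], [-0.0, -0.0, -1.0]]
wrist_force: [0.6, 0.3, -0.3]
gripper_width: 0.554
gripper_force: 0.0
```

Request:
apply_moves([
  {"grip": 0.7,"offset": [0,0,-3],"spin": 0},
  {"grip": 0.7,"offset": [0,0,-7],"spin": 0},
  {"grip": 0.7,"offset": [0,0,-12],"spin": 0},
  {"grip": 0.7,"offset": [0,0,-16],"spin": 0},
  {"grip": 0.7,"offset": [0,0,-16],"spin": 0},
])

```text
time_s: 20.0
tcp_pos: [0.5524, -0.3615, 0.2311]
ee_rot: [[0.998, 0.06, 0.013], [0.06, -0.998, -0.007], [0.013, 0.008, -1.0]]
wrist_force: [-0.3, -1.3, 1.1]
gripper_width: 0.699
gripper_force: 0.0
```

```bash
python3 go.py .549 -.361 .25 3.4; python3 - <<'E'
from station import r
from h import *
c=r.capture('wrist');P=pts(c);cv2.imwrite('pics/w10.png',c['img'])
q=P[(P[...,2]>.068)&(P[...,2]<.09)&(abs(P[...,0]-.549)<.05)&(abs(P[...,1]+.36)<.05)]
print(len(q),np.median(q,0).round(4),cv2.minAreaRect(q[:,:2].astype('float32')*1000))
q=P[(P[...,2]>.024)&(P[...,2]<.036)&(abs(P[...,0]-.549)<.12)&(abs(P[...,1]+.36)<.06)];print(len(q),np.median(q,0).round(4),cv2.minAreaRect(q[:,:2].astype('float32')*1000))
t=r.capture('top');T=pts(t);
k=(T[...,2]>.03)&(T[...,2]<.06)&(abs(T[...,0]-.534)<.1)&(abs(T[...,1]-.225)<.06);print('punch',cv2.minAreaRect(T[k][:,:2].astype('float32')*1000))
k=(T[...,2]>.045)&(T[...,2]<.085)&(abs(T[...,0]-.621)<.02)&(T[...,1]<-.04)&(T[...,1]>-.16);print('pin y min',T[k][:,1].min())
E
```

```text
t 20.0 pos [ 0.5524 -0.3615  0.2311] yaw 3.45 tilt [ 0.013 -0.007] J6 113 J [-19.  26.   4.   0. -68. 113.] w 60.8 gf 0.0 F [-0.3 -1.3  1.1]
offset [-0.31 -0.05 -1.89] spin 0.001
440 [ 0.5504 -0.3606  0.0765] ((549.3018798828125, -360.7729797363281), (30.104320526123047, 15.829174041748047), 3.241288423538208)
667 [ 0.5659 -0.3608  0.0287] ((542.76318359375, -361.02099609375), (97.32316589355469, 17.901689529418945), 2.9596171379089355)
punch ((534.5606079101562, 227.53720092773438), (148.41261291503906, 32.32032775878906), 17.33918571472168)
pin y min -0.12421366752961023
```

View pics/w10.png

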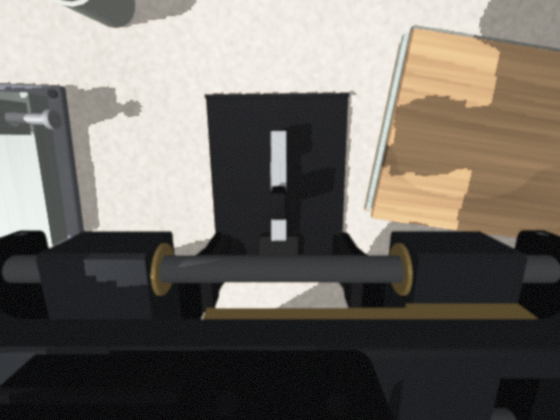

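The arm stands upright, centred lengthwise on the board at (278,185), its tab top 77 mm up as expected. The punch is back in its cradle and the pin is out at (40,118).

```bash
python3 -c "
from station import r
print(r.finish_job())"
```

```text
the job is handed in; nothing more can be done
None
```

The job is handed in at about 20 s of the 70 s; the interface returned no verdict. I drove the pin to its stop with the slim punch, laid the punch back in its cradle, and set the freed arm upright and lengthwise in the middle of the black board.

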